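Put four mixed-up hand stamps back on their own rests

TASK

The four hand stamps on the archive desk stand on the wrong rests. Swap them about, using the empty cork mat as the halfway spot, until each stamp stands in the middle of the rest that has the same outline as its own foot and the mat is empty again. Keep every stamp upright and set it down on its place before letting go, never drop it; which way round a stamp is turned does not matter.

Things in the scene. Friction and masses are not known exactly. Their poses are not given: they have to be found in the camera images.
- stamp_round: Loose upright hand stamp, 88 mm high, about 0.12 kg. Pale wooden foot round, diameter 50 mm, 22 mm high, rubber face down. Dark round wooden handle on the foot's centre line: thin neck, then a knob of diameter 26 mm from 54 to 83 mm above the underside (grip it there, from above). Origin: centre of the underside; z up the handle.
- stamp_square: Loose upright hand stamp, 88 mm high, about 0.12 kg. Pale wooden foot square, 46 x 46 mm, 22 mm high, rubber face down. Dark round wooden handle on the foot's centre line: thin neck, then a knob of diameter 26 mm from 54 to 83 mm above the underside (grip it there, from above). Origin: centre of the underside; z up the handle.
- stamp_oblong: Loose upright hand stamp, 88 mm high, about 0.12 kg. Pale wooden foot oblong, 70 along its own x, 30 along y mm, 22 mm high, rubber face down. Dark round wooden handle on the foot's centre line: thin neck, then a knob of diameter 26 mm from 54 to 83 mm above the underside (grip it there, from above). Origin: centre of the underside; z up the handle.
- stamp_triangle: Loose upright hand stamp, 88 mm high, about 0.12 kg. Pale wooden foot an equal-sided triangle, corners 38 from its centre (side 66) mm, 22 mm high, rubber face down. Dark round wooden handle on the foot's centre line: thin neck, then a knob of diameter 26 mm from 54 to 83 mm above the underside (grip it there, from above). Origin: centre of the underside; z up the handle.
- rest_round: Fixed flat stamp rest of dark steel with a grey felt top, no rim; its outline is round, diameter 90 mm, top surface 12 mm above the table. Origin: centre of the underside, at table height; z up.
- rest_square: Fixed flat stamp rest of dark steel with a grey felt top, no rim; its outline is square, 84 x 84 mm, top surface 12 mm above the table. Origin: centre of the underside, at table height; z up.
- rest_oblong: Fixed flat stamp rest of dark steel with a grey felt top, no rim; its outline is oblong, 104 along its own x, 60 along y mm, top surface 12 mm above the table. Origin: centre of the underside, at table height; z up.
- rest_triangle: Fixed flat stamp rest of dark steel with a grey felt top, no rim; its outline is an equal-sided triangle, corners 62 from its centre (side 107) mm, top surface 12 mm above the table. Origin: centre of the underside, at table height; z up.
- cork_mat: Fixed bare cork mat, 100 x 100 mm, 4 mm thick, empty at the start: the free spot. Origin: centre of the underside, at table height; z up.
Things that resemble listed ones, but are neither listed nor needed, are in the scene too. What is shaped like the stamp_round but green or yellow is not meant.

How it is judged (in metres and radians):
On the way:
1. one of the stamps stands on the cork mat, let go (((horizontal distance between stamp_round and cork_mat below 0.05 m and height (world z) of stamp_round below 0.008 m and angle between stamp_round's own z axis and vertical below 0.1 rad and contact force between stamp_round and the fingers below 0.05 N) or (horizontal distance between stamp_square and cork_mat below 0.05 m and height (world z) of stamp_square below 0.008 m and angle between stamp_square's own z axis and vertical below 0.1 rad and contact force between stamp_square and the fingers below 0.05 N) or (horizontal distance between stamp_oblong and cork_mat below 0.05 m and height (world z) of stamp_oblong below 0.008 m and angle between stamp_oblong's own z axis and vertical below 0.1 rad and contact force between stamp_oblong and the fingers below 0.05 N) or (horizontal distance between stamp_triangle and cork_mat below 0.05 m and height (world z) of stamp_triangle below 0.008 m and angle between stamp_triangle's own z axis and vertical below 0.1 rad and contact force between stamp_triangle and the fingers below 0.05 N))), for 0.2 s.
At the end, for the whole second after the job is handed in: Each of the four stamps stands upright (within 0.1 rad) and at rest (under 0.02 m/s) on the felt top (its underside 8 to 16 mm above the table) of the rest with the same outline as its foot, its centre within 12 mm horizontally of the rest's centre; so the cork mat is empty (horizontal distance between stamp_round and rest_round below 0.012 m and height (world z) of stamp_round between 0.008 and 0.016 m and angle between each of stamp_round, stamp_square, stamp_oblong, stamp_triangle's own z axis and vertical below 0.1 rad and linear speed of each of stamp_round, stamp_square, stamp_oblong, stamp_triangle below 0.02 m/s and horizontal distance between stamp_square and rest_square below 0.012 m and height (world z) of stamp_square between 0.008 and 0.016 m and horizontal distance between stamp_oblong and rest_oblong below 0.012 m and height (world z) of stamp_oblong between 0.008 and 0.016 m and horizontal distance between stamp_triangle and rest_triangle below 0.012 m and height (world z) of stamp_triangle between 0.008 and 0.016 m); the robot touches nothing.
It fails at once if a stamp is tipped over (leaning more than 0.6 rad) (angle between any of stamp_round, stamp_square, stamp_oblong, stamp_triangle's own z axis and vertical above 0.6 rad).
It fails at once if a stamp is let go in the air (its underside more than 35 mm above the table with no finger touching it) ((height (world z) of stamp_round above 0.035 m and contact force between stamp_round and the fingers below 0.02 N) or (height (world z) of stamp_square above 0.035 m and contact force between stamp_square and the fingers below 0.02 N) or (height (world z) of stamp_oblong above 0.035 m and contact force between stamp_oblong and the fingers below 0.02 N) or (height (world z) of stamp_triangle above 0.035 m and contact force between stamp_triangle and the fingers below 0.02 N)).
It also fails if it takes over 136 s, if anything falls off the work surface, if the arm or the gripper's body presses on something with over 40 N, if the wrist force passes 120 N, or if a joint passes its speed limit or range.

ROBOT

A 6-joint arm with a two-finger parallel gripper is mounted at the origin on the work surface. World frame = base frame: x ahead of the robot, y to its left, z up, the work surface at z = 0. Lengths are in m, angles in degrees, forces in N, time in s.
With the tool pointing down it reaches from about 0.4 to 0.825 m from the base axis. Payload 7 kg.
Tool frame: the origin (TCP) lies at the very end of the fingers, on their centre line; the grasp point (between the pads) lies 19 mm behind it (r.hold_point_z is the distance from the TCP to the grasp point, in m); x points along the fingers, y is the direction in which the jaws open and shut, and the axes are right-handed (so a half turn about x gives the same grasp; the last joint's range is limited). The gripper opens to 88 mm and grips with 3 to 60 N. Pads are 19 mm wide; open, the fingers measure 130 mm over their backs; the gripper's body (78 mm by 193 mm) begins 47 mm behind the grasp point.
Start: joints at [-57.92, 20.546, 0.682, 0, -70.136, -16.507], TCP at [0.181, -0.65, 0.227] pointing down, gripper open.
Joint ranges: [-176.03, 176.03], [-82.01, 121.73], [-58.28, 71.71], [-173.87, 95.51], [-174.79, -0.11], [-173.66, 173.66]. Speed limits (degrees/s): [136.94, 136.94, 172.46, 180, 180, 180].

INTERFACE

Orientations are given as [roll, pitch, yaw] about the fixed x, y, z axes, in that order (R = Rz(yaw) Ry(pitch) Rx(roll)).
In Python, from plant import r gives the robot as it stands. The module is installed in compiled form; this text tells all that it offers.
- The arm moves only by the shell command python3 -m creep 'ROWS' [FORCE]. ROWS is JSON, a list of rows, each a list of 7 numbers: the turn, a rotation vector about the tool's x, y, z in rad, then the shift along the tool's x, y, z in cm, then the opening in per cent of the stroke, from 0 (shut) to 100 (fully open). In form: [[rx, ry, rz, x, y, z, fingers], ...]. A call has 1 to 8 rows; each row shifts and turns the commanded pose from where the row before left it, along the tool's axes as they then stand; what a row does not reach is not made up. A row lasts 1/10 s, in which the tool goes at most 50 mm and 8.59 degrees, less where a joint would pass 70% of its speed; a pose out of reach is approached as far as the arm can. A call is refused whole if a number of a shift passes 5 or a number of a turn 0.15, either way. A call with a gripper value outside its range is refused whole. The fingers move at their own pace and stop on an object; FORCE is the grip in N (left out, the last holds). Time passes only in rows, so rows that do not move let the fingers close. It gives the time, the measured TCP pose, the force and the opening at its end, in the units of the state.
- r.get_state(): the state, without advancing time (a new reading comes with each control period).
- r.capture(name): name is "side" or "top" or "wrist"; returns (picture, depth): 420x560x3 uint8, blue, green, red; 420x560 float32, m along the optical axis (not along the pixel's ray), 0 where there is no reading.
- r.camera_info(name): a dict with "fovy" (degrees; the focal length in pixels is half the picture's height over the tangent of half this angle, whatever the lens; pixels are square), "cx", "cy" (the principal point, pixels), "camera_from_world" (4x4, takes a point from world to camera coordinates). Camera axes: x right, y down, z forward; pixel columns grow to the right and rows downward; lengths in m; the calibration is good to about 2 mm. A picture is of the moment at which its call begins: read the wrist's pose just before it. camera_info takes no time and is no camera call; for the wrist camera it gives the pose at the moment of the call.
- r.close_job(): hands the job in, once; it reports no verdict.
Trained networks look in the newest picture that a camera, given by its name, has taken for a name from the list of things; names that differ only in an ending like _2 or _b are one class to them, and where a whole thing is asked for, a point or a joint stands for the part that bears it (a point fixed in the world has none). Each returns a list of dicts, best first, with "score" (0 to 1); they miss things now and then, are a little off and sometimes report something else, mostly with a low value. They report only what shows in the picture. A call takes as long as a camera call. They do not tell look-alikes from the thing itself.
- r.look_for(query, camera): "rect" ([left, top, right, bottom] in pixels, round what is visible of it).
- r.masks_of(query, camera): "pixels" (420x560 bool, what is visible of it) and "rect" ([left, top, right, bottom] in pixels, round what is visible of it).
The state is a dict: "time_s": time; "joints": joint angles; "qd": joint speeds; "joint_torque": joint torques, N m; "tcp_pos": TCP position; "eef_rot": TCP orientation; "contact_force": force on the tool from outside, world axes, zero at the start; "moment": the same for the moment, N m; "gripper_width": finger opening in m.
Only numpy, scipy, OpenCV 4.12 (cv2) and the standard library are available. Lean on these libraries where they do the work, as an engineer would, in place of code of your own. Each camera call takes 0.05 s, during which the arm holds its last target. There are 200 camera calls.

## Working session

There is one attempt and no reset: what is moved stays moved. The work goes in short steps, Python scripts to look and compute and a shell command to move; the robot and the scene stay as the last step left them, time stands still between calls to the robot, and variables do not carry over. Pictures are saved under pics/ and viewed, about 12 in all and at most 16, crops included, and the job is handed in when it is done.

```bash
mkdir -p pics
python3 - <<'E'
from plant import r
import cv2,numpy as np
for n in("top","side"):
    p,d=r.capture(n); cv2.imwrite(f"pics/{n}0.png",p); np.save(f"pics/{n}0d.npy",d)
    i=r.camera_info(n); print(n,i["fovy"],i["cx"],i["cy"],np.round(i["camera_from_world"],4).tolist())
    for q in "stamp_round stamp_square stamp_oblong stamp_triangle rest_round rest_square rest_oblong rest_triangle cork_mat".split():
        print(q,[(round(o["score"],2),[int(v) for v in o["rect"]]) for o in r.look_for(q,n)][:5])
print(r.get_state())
E
```

```text
top 52.299632476376814 286.7562835008105 214.43004165670183 [[-0.0716, -0.9974, 0.002, 0.0302], [-0.9734, 0.0694, -0.2182, 0.5083], [0.2175, -0.0176, -0.9759, 0.6839], [0.0, 0.0, 0.0, 1.0]]
stamp_round [(0.96, [213, 309, 243, 341]), (0.93, [334, 290, 366, 324]), (0.85, [274, 243, 300, 273])]
stamp_square [(0.68, [144, 131, 183, 172])]
stamp_oblong [(0.62, [113, 231, 156, 266])]
stamp_triangle [(0.77, [401, 222, 437, 257])]
rest_round [(0.89, [380, 220, 434, 269]), (0.42, [404, 221, 435, 257])]
rest_square [(0.62, [108, 220, 173, 279]), (0.18, [401, 224, 438, 257])]
rest_oblong [(0.91, [141, 127, 186, 184])]
rest_triangle [(0.59, [268, 229, 318, 287])]
cork_mat [(0.62, [345, 123, 411, 189])]
side 50.91427414066033 278.53730184403645 208.50444309610256 [[0.9174, -0.3978, 0.0055, -0.4661], [-0.2774, -0.6494, -0.708, 0.1759], [0.2852, 0.6481, -0.7062, 0.6538], [0.0, 0.0, 0.0, 1.0]]
stamp_round [(0.91, [227, 199, 255, 248]), (0.9, [192, 266, 227, 316]), (0.58, [152, 174, 182, 227])]
stamp_square [(0.96, [283, 103, 311, 146])]
stamp_oblong [(0.81, [195, 107, 233, 152]), (0.47, [359, 257, 4
[... 252 characters left out ...]
 263])]
cork_mat [(0.59, [358, 257, 421, 314])]
{'time_s': 1.0, 'joints': array([-5.79182407e+01,  2.05461950e+01,  6.80776764e-01, -1.19504036e-03,
       -7.01357311e+01, -1.65075152e+01]), 'qd': array([-0.05280782, -0.03872385,  0.07941355, -0.03544469, -0.051311  ,
       -0.03238418]), 'joint_torque': array([-9.57119892e-05, -5.82387543e+01,  2.93315005e+01,  7.00273633e+00,
        1.26575705e-02, -9.06006176e-05]), 'tcp_pos': array([ 0.18121209, -0.65018489,  0.22655035]), 'eef_rot': array([62.14806978, 89.99839245, 77.72190782]), 'contact_force': array([ 0.62705949,  0.3069113 , -0.70008477]), 'moment': array([0.00205216, 0.02661706, 0.00017338]), 'gripper_width': 0.0874673066927796}
```

View pics/top0.png

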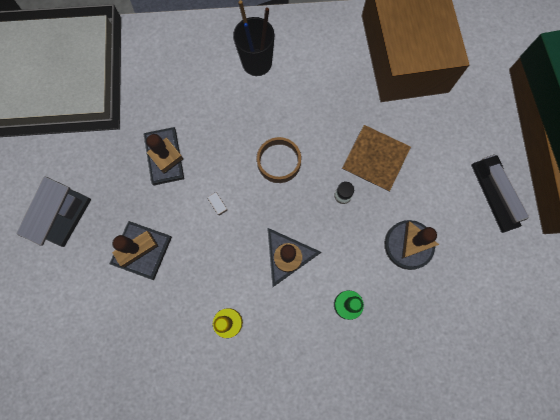

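View pics/side0.png

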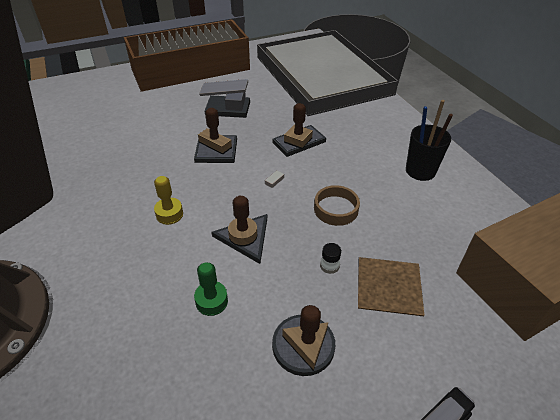

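Top view: the square stamp (163,155) is on the oblong rest, the oblong stamp (135,248) on the square rest, the round stamp (288,257) on the triangle rest and the triangle stamp (415,243) on the round rest. The mat is empty at (377,157). Possible mix-ups for stamp_round are the yellow one (228,323) and the green one (349,304). The brown-handled, pale-footed one at (288,257) is the right one. The side view agrees.

```bash
cat > h.py <<'E'
from plant import r
import cv2,numpy as np
from scipy.optimize import least_squares
from scipy.spatial.transform import Rotation as Ro
def cloud(n,p=None,d=None,i=None):
    if d is None: i=r.camera_info(n); p,d=r.capture(n)
    f=p.shape[0]/2/np.tan(np.radians(i["fovy"])/2)
    v,u=np.mgrid[:420,:560]; T=np.linalg.inv(i["camera_from_world"])
    P=np.dstack([(u-i["cx"])*d/f,(v-i["cy"])*d/f,d])@T[:3,:3].T+T[:3,3]
    P[d<=0]=np.nan
    return p,P
def circ(X,rad):
    s=least_squares(lambda c:np.hypot(*(X-c).T)-rad,X.mean(0),loss="soft_l1",f_scale=.001)
    return s.x,np.abs(s.fun).mean()
def near(P,c,R,z0,z1):
    m=(np.hypot(P[...,0]-c[0],P[...,1]-c[1])<R)&(P[...,2]>z0)&(P[...,2]<z1); return P[m]
def axes():
    s=r.get_state(); return s,Ro.from_euler("xyz",s["eef_rot"],degrees=True).as_matrix()
E
cat > m.py <<'E'
from h import *
C={}
for n in("top","side"):
    C[n]=cloud(n,cv2.imread(f"pics/{n}0.png"),np.load(f"pics/{n}0d.npy"),r.camera_info(n))
p,P=C["top"]
guess={"square_on_oblong":(163,157),"oblong_on_square":(140,250),"round_on_tri":(291,257),"tri_on_round":(410,244),"mat":(377,157)}
sizes={"square_on_oblong":.065,"oblong_on_square":.064,"round_on_tri":.066,"tri_on_round":.05,"mat":.075}
for k,(u,v) in guess.items():
    c=np.nanmedian(P[v-15:v+16,u-15:u+16].reshape(-1,3),0)[:2]
    print(k,"guess",c.round(3))
    for n in("top","side","both"):
        Q=np.vstack([C[a][1].reshape(-1,3) for a in (("top","side") if n=="both" else (n,))])
        t=near(Q,c,.12,-.02,.004); 
        lo,hi=(.0025,.007) if k=="mat" else (.008,.018)
        X=near(Q,c,sizes[k]+.01,lo,hi)[:,:2]
        K=near(Q,c,.05,.060,.088)
        o=[n,"table z",np.median(t[:,2]).round(4),len(X)]
        h=(X*1000).astype(np.float32)
        if k=="tri_on_round": q=cv2.minEnclosingCircle(h); o+=["rest",np.round(q[0],1),round(q[1],1)]
        elif k=="round_on_tri": a,t3=cv2.minEnclosingTriangle(h.reshape(-1,1,2)); o+=["rest",t3[:,0].mean(0).round(1),t3[:,0].round(0).tolist()]
        else: q=cv2.minAreaRect(h); o+=["rest",np.round(q,1) if 0 else [np.round(a,1) for a in q]]
        if len(K)>10: b,e=circ(K[:,:2],.013); o+=["knob",(b*1000).round(1),round(e*1000,2),len(K)]
        print(*o)
for k,(u,v) in {"pot":(345,190),"ring":(279,145),"green":(352,303),"yellow":(223,323),"block":(420,70),"stapler":(508,190),"eraser":(217,203),"cardbox":(545,150)}.items():
    print(k,P[v,u].round(3))
s,R=axes(); print("tool axes columns\n",R.round(3)); print(r.hold_point_z)
E
python3 m.py
```

```text
square_on_oblong guess [0.635 0.207]
top table z 0.0001 853 rest [array([651.7, 216.8]), array([104.7,  65.3]), np.float64(8.3)] knob [645.5 212.5] 0.41 83
side table z 0.0004 459 rest [array([652.4, 215.8]), array([105.9,  68.1]), np.float64(7.6)] knob [645.7 212.7] 1.06 127
both table z 0.0002 1312 rest [array([652.2, 215.8]), array([106.1,  68.1]), np.float64(7.6)] knob [645.6 212.6] 0.81 210
oblong_on_square guess [0.467 0.255]
top table z -0.0001 1284 rest [array([473.4, 262.1]), array([84.6, 84. ]), np.float64(66.5)] knob [473.4 266.9] 0.27 80
side table z 0.0003 601 rest [array([473.5, 261.2]), array([86.3, 84.1]), np.float64(66.7)] knob [473.8 267.5] 0.88 126
both table z 0.0 1885 rest [array([473.3, 261.3]), array([86.3, 84.5]), np.float64(66.7)] knob [473.6 267.2] 0.7 206
round_on_tri guess [ 0.434 -0.008]
top table z -0.0 901 rest [444.9  -1.4] [[390.0, 28.0], [498.0, 31.0], [446.0, -63.0]] knob [439.1  -2.3] 0.14 22
side table z 0.0003 739 rest [444.7  -1.5] [[390.0, 29.0], [499.0, 32.0], [445.0, -65.0]] knob [439.1  -1.7] 0.68 159
both table z 0.0001 1640 rest [444.7  -1
[... 296 characters left out ...]
 rest [ 448.1 -225.4] 45.5 knob [ 451.4 -232.2] 0.38 238
mat guess [ 0.621 -0.187]
top table z 0.0003 2356 rest [array([ 621.7, -188.7]), array([156.7, 165.2]), np.float64(53.5)]
side table z 0.0006 3229 rest [array([ 620.2, -192.2]), array([160. , 154.8]), np.float64(22.0)]
both table z 0.0005 5585 rest [array([ 622. , -189.5]), array([167.5, 160.9]), np.float64(32.7)]
pot [ 0.549 -0.113  0.045]
ring [ 0.661 -0.002 -0.002]
green [ 0.352 -0.098  0.087]
yellow [0.336 0.106 0.088]
block [ 0.742 -0.258  0.1  ]
stapler [ 0.528 -0.402  0.047]
eraser [0.549 0.12  0.013]
cardbox [ 0.593 -0.474  0.059]
tool axes columns
 [[ 0.    -0.268  0.963]
 [ 0.     0.963  0.268]
 [-1.     0.     0.   ]]
0.0188
```

```bash
python3 -m creep '[[0,0,0,0,2.75,3.1,100],[0,0,0,0,2.75,3.1,100],[0,0,0,0,2.75,3.1,100],[0,0,0,0,2.75,3.1,100],[0,0,0,0,2.75,3.1,100],[0,0,0,0,2.75,3.1,100],[0,0,0,0,2.75,3.1,100],[0,0,0,0,2.75,3.1,100]]' 20
python3 -m creep '[[0,0,0,0,2.75,3.1,100],[0,0,0,0,2.75,3.1,100],[0,0,0,0,2.75,3.1,100],[0,0,0,0,2.75,3.1,100],[0,0,0,0,0,0,100],[0,0,0,0,0,0,100]]'
cat > go.py <<'E'
# go.py x_mm y_mm z_mm : remaining shift in tool cm from the measured TCP
import sys; from h import *
s,R=axes(); d=np.array([float(a) for a in sys.argv[1:4]])/1000-s["tcp_pos"]
print("shift cm",(R.T@d*100).round(2),"| t",round(s["time_s"],2),"tcp",(s["tcp_pos"]*1000).round(1),"tool x",R[:,0].round(3),"w",round(s["gripper_width"]*1000,1),"F",s["contact_force"].round(1))
E
python3 go.py 451.3 -232.4 62
python3 - <<'E'
from h import *
p,P=cloud("wrist"); cv2.imwrite("pics/w1.png",p)
t,_=cloud("top"); a=cv2.resize(t[185:300,250:450],None,fx=3,fy=3); cv2.imwrite("pics/c1.png",a)
for q in("stamp_triangle","rest_round"): print(q,[(round(o["score"],2),o["rect"]) for o in r.look_for(q,"wrist")][:3])
E
```

```text
time_s: 1.8
tcp_pos: [0.3617, -0.3703, 0.2269]
eef_rot: [-43.6, 90.0, -28.0]
contact_force: [1.6, -0.6, 0.4]
gripper_width: 0.0874
time_s: 2.4
tcp_pos: [0.4514, -0.2316, 0.2267]
eef_rot: [-37.0, 90.0, -21.3]
contact_force: [0.1, 0.0, 0.6]
gripper_width: 0.0876
shift cm [16.47 -0.07 -0.03] | t 2.4 tcp [ 451.4 -231.6  226.7] tool x [ 0. -0. -1.] w 87.6 F [0.1 0.  0.6]
stamp_triangle [(0.69, [256.1, 164.2, 308.2, 214.8])]
rest_round [(0.79, [252.0, 144.3, 326.3, 214.2])]
```

View pics/w1.png

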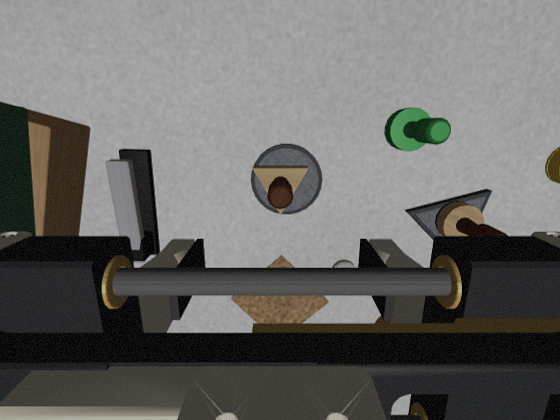

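The wrist view shows the triangle stamp with its brown handle on the round rest (280,190). The green look-alike is well away (415,130). Gripping it.

```bash
python3 -m creep '[[0,0,0,3,-0.07,0,100],[0,0,0,4,0,0,100],[0,0,0,4,0,0,100],[0,0,0,3,0,0,100],[0,0,0,1.5,0,0,100],[0,0,0,1,0,0,100],[0,0,0,0,0,0,100],[0,0,0,0,0,0,100]]'
python3 -m creep '[[0,0,0,0,0,0,25],[0,0,0,0,0,0,20],[0,0,0,0,0,0,20],[0,0,0,0,0,0,20],[0,0,0,0,0,0,20],[0,0,0,0,0,0,20],[0,0,0,0,0,0,20],[0,0,0,0,0,0,20]]' 20
python3 go.py 451.3 -232.4 62
```

```text
time_s: 3.4
tcp_pos: [0.4515, -0.2337, 0.0622]
eef_rot: [-36.8, 90.0, -21.3]
contact_force: [-0.3, -0.6, 1.5]
gripper_width: 0.0877
time_s: 4.2
tcp_pos: [0.4511, -0.2331, 0.0615]
eef_rot: [162.6, 90.0, 178.2]
contact_force: [-0.7, 0.2, -0.4]
gripper_width: 0.0293
shift cm [-0.05  0.06  0.04] | t 4.2 tcp [ 451.1 -233.1   61.5] tool x [-0.  0. -1.] w 29.3 F [-0.7  0.2 -0.4]
```

```bash
python3 -m creep '[[0,0,0,0,0,0,0],[0,0,0,0,0,0,0],[0,0,0,0,0,0,0],[0,0,0,0,0,0,0]]' 20
python3 -m creep '[[0,0,0,-0.5,0,0,0],[0,0,0,-1,0,0,0],[0,0,0,-2.5,0,0,0],[0,0,0,-3,0,0,0],[0,0,0,-3,0,0,0],[0,0,0,-2,0,0,0],[0,0,0,0,0,0,0]]' 20
python3 go.py 622 -189 53
```

```text
time_s: 4.6
tcp_pos: [0.4511, -0.2331, 0.0615]
eef_rot: [120.3, 90.0, 135.9]
contact_force: [-0.1, -0.3, -1.0]
gripper_width: 0.0255
time_s: 5.3
tcp_pos: [0.4529, -0.2336, 0.1856]
eef_rot: [-27.9, 89.6, -12.3]
contact_force: [0.2, -0.4, -1.3]
gripper_width: 0.0256
shift cm [13.36 -0.21 17.41] | t 5.3 tcp [ 452.9 -233.6  185.6] tool x [ 0.006 -0.001 -1.   ] w 25.6 F [ 0.2 -0.4 -1.3]
```

```bash
python3 -m creep '[[0,0,0,0,0,1,0],[0,0,0,0,0,2.2,0],[0,0,0,0,0,3,0],[0,0,0,0,0,3.2,0],[0,0,0,0,0,3.2,0],[0,0,0,0,0,2.6,0],[0,0,0,0,-0.2,1.5,0],[0,0,0,0,0,0.7,0]]' 20
python3 -m creep '[[0,0,0,0.5,0,0,0],[0,0,0,2,0,0,0],[0,0,0,3,0,0,0],[0,0,0,3,0,0,0],[0,0,0,2,0,0,0],[0,0,0,1,0,0,0],[0,0,0,0,0,0,0],[0,0,0,0,0,0,0]]' 20
python3 go.py 622 -189 53.5
```

```text
time_s: 6.1
tcp_pos: [0.6202, -0.1876, 0.1793]
eef_rot: [161.1, 89.8, 176.7]
contact_force: [-0.6, -0.0, -2.1]
gripper_width: 0.0252
time_s: 6.9
tcp_pos: [0.6196, -0.1886, 0.0674]
eef_rot: [-38.0, 89.9, -22.4]
contact_force: [0.6, -0.6, -0.9]
gripper_width: 0.0251
shift cm [ 1.39 -0.1   0.22] | t 6.9 tcp [ 619.6 -188.6   67.4] tool x [ 0.001 -0.    -1.   ] w 25.1 F [ 0.6 -0.6 -0.9]
```

```bash
python3 -m creep '[[0,0,0,0.6,0,0.2,0],[0,0,0,0.5,0,0,0],[0,0,0,0.3,0,0,0],[0,0,0,0,0,0,0],[0,0,0,0,0,0,0]]' 20
python3 go.py 622 -189 53.5; mkdir -p pics
python3 - <<'E'
from h import *
for n in("side",):
    p,P=cloud(n); cv2.imwrite("pics/s2.png",p)
    K=near(P,(.622,-.189),.08,-.005,.05)
    print(len(K), np.percentile(K[:,2],[1,50,99]).round(4))
E
```

```text
time_s: 7.4
tcp_pos: [0.6218, -0.188, 0.0535]
eef_rot: [-32.7, 89.9, -17.1]
contact_force: [-2.3, 0.5, 5.3]
gripper_width: 0.0253
shift cm [-0.   -0.1  -0.01] | t 7.4 tcp [ 621.8 -188.    53.5] tool x [ 0.001 -0.    -1.   ] w 25.3 F [-2.3  0.5  5.3]
5720 [-0.0016  0.0025  0.0374]
```

View pics/s2.png

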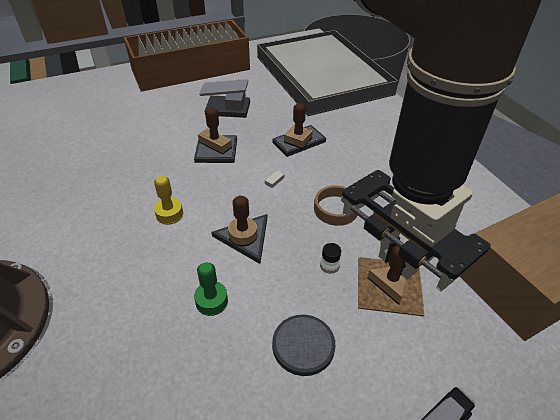

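Triangle stands upright on the mat (390,280), with about 5 N of contact. I'll let go, rise and move over to the round stamp.

```bash
python3 -m creep '[[0,0,0,0,0,0,40],[0,0,0,0,0,0,60],[0,0,0,0,0,0,80],[0,0,0,0,0,0,100],[0,0,0,0,0,0,100],[0,0,0,0,0,0,100],[0,0,0,0,0,0,100],[0,0,0,0,0,0,100]]' 20
python3 go.py 622 -189 53.5
python3 -m creep '[[0,0,0,-1,0,0,100],[0,0,0,-3,0,0,100],[0,0,0,-4,0,0,100],[0,0,0,-4,0,0,100],[0,0,0,-1,0,0,100]]' 20
python3 -m creep '[[0,0,0,0,2.85,-1.58,100],[0,0,0,0,2.85,-1.58,100],[0,0,0,0,2.85,-1.58,100],[0,0,0,0,2.85,-1.58,100],[0,0,0,0,2.85,-1.58,100],[0,0,0,0,2.85,-1.58,100],[0,0,0,0,2.85,-1.58,100],[0,0,0,0,2.85,-1.58,100]]' 20
python3 -m creep '[[0,0,0,0,0,0,100],[0,0,0,0,0,0,100]]' 20
python3 go.py 439.1 -2 62
python3 - <<'E'
from h import *
Q=[cloud(n)[1].reshape(-1,3) for n in("side","top")]
for c in Q:
    K=near(c,(.622,-.189),.05,.054,.079); print("tri knob",len(K),circ(K[:,:2],.013) if len(K)>9 else "")
    X=near(c,(.4485,-.2255),.06,.008,.018); print("rest_round",len(X),[np.round(a,1) for a in cv2.minEnclosingCircle((X[:,:2]*1000).astype(np.float32))],(X[:,:2].mean(0)*1000).round(1))
E
```

```text
time_s: 8.25
tcp_pos: [0.6212, -0.1878, 0.0525]
eef_rot: [148.3, 90.0, 163.8]
contact_force: [-0.1, 0.4, 0.7]
gripper_width: 0.0834
shift cm [-0.1  -0.14  0.05] | t 8.25 tcp [ 621.2 -187.8   52.5] tool x [-0.  0. -1.] w 83.4 F [-0.1  0.4  0.7]
time_s: 8.75
tcp_pos: [0.6237, -0.1884, 0.189]
eef_rot: [-26.3, 89.5, -10.7]
contact_force: [0.5, 1.2, -0.4]
gripper_width: 0.0878
time_s: 9.55
tcp_pos: [0.4373, -0.0014, 0.1831]
eef_rot: [7.9, 89.9, 23.4]
contact_force: [0.6, -0.1, 0.4]
gripper_width: 0.0879
time_s: 9.75
tcp_pos: [0.4384, -0.0016, 0.1835]
eef_rot: [3.8, 89.9, 19.5]
contact_force: [0.1, -0.4, 0.0]
gripper_width: 0.0877
shift cm [12.15 -0.06  0.03] | t 9.75 tcp [438.4  -1.6 183.5] tool x [ 0.002  0.001 -1.   ] w 87.7 F [ 0.1 -0.4  0. ]
tri knob 163 (array([ 0.62199993, -0.18681849]), np.float64(0.0005094458691220206))
rest_round 2935 [array([ 448.5, -225.7]), np.float64(45.5)] [ 447.3 -228.1]
tri knob 0 
rest_round 1912 [array([ 449. , -224.9]), np.float64(45.4)] [ 448.1 -224.6]
```

```bash
python3 -m creep '[[0,0,0,2,-0.05,0,100],[0,0,0,3.2,0,0,100],[0,0,0,3.2,0,0,100],[0,0,0,2,0,0,100],[0,0,0,1.2,0,0,100],[0,0,0,0.5,0,0,100],[0,0,0,0,0,0,100],[0,0,0,0,0,0,60]]'
python3 go.py 439.1 -2 62
python3 -m creep '[[0,0,0,0,0,0,0],[0,0,0,0,0,0,0],[0,0,0,0,0,0,0],[0,0,0,0,0,0,0],[0,0,0,0,0,0,0],[0,0,0,0,0,0,0],[0,0,0,0,0,0,0],[0,0,0,0,0,0,0]]' 20
python3 -m creep '[[0,0,0,0,0,0,0],[0,0,0,0,0,0,0],[0,0,0,0,0,0,0],[0,0,0,0,0,0,0]]' 20
python3 go.py 439.1 -2 62
```

```text
time_s: 10.65
tcp_pos: [0.439, -0.0027, 0.062]
eef_rot: [-11.3, 90.0, 4.2]
contact_force: [-0.5, -0.0, -0.8]
gripper_width: 0.0835
shift cm [-0.    0.07  0.03] | t 10.65 tcp [439.   -2.7  62. ] tool x [ 0.  0. -1.] w 83.5 F [-0.5 -0.  -0.8]
time_s: 11.45
tcp_pos: [0.4383, -0.0026, 0.0615]
eef_rot: [-177.9, 90.0, -162.3]
contact_force: [-0.9, -0.2, -0.3]
gripper_width: 0.0254
time_s: 11.85
tcp_pos: [0.4384, -0.0026, 0.0615]
eef_rot: [136.0, 90.0, 151.6]
contact_force: [-0.1, -0.1, -0.3]
gripper_width: 0.0257
shift cm [-0.05  0.04  0.09] | t 11.85 tcp [438.4  -2.6  61.5] tool x [-0.  0. -1.] w 25.7 F [-0.1 -0.1 -0.3]
```

```bash
python3 -m creep '[[0,0,0,-0.5,0,0,0],[0,0,0,-1,0,0,0],[0,0,0,-2.5,0,0,0],[0,0,0,-3,0,0,0],[0,0,0,-3,0,0,0],[0,0,0,-2,0,0,0],[0,0,0,0,0,0,0]]' 20
python3 -m creep '[[0,0,0,0,-1.2,-0.28,0],[0,0,0,0,-2.7,-0.63,0],[0,0,0,0,-3.7,-0.86,0],[0,0,0,0,-4,-0.93,0],[0,0,0,0,-4,-0.93,0],[0,0,0,0,-3.2,-0.75,0],[0,0,0,0,-1.9,-0.45,0],[0,0,0,0,-1,-0.23,0]]' 20
python3 -m creep '[[0,0,0,0,0,0,0],[0,0,0,0,0,0,0]]'
python3 go.py 448 -225.5 62
```

```text
time_s: 12.55
tcp_pos: [0.4401, -0.0021, 0.1853]
eef_rot: [3.1, 89.6, 18.7]
contact_force: [0.8, -0.5, -1.0]
gripper_width: 0.0253
time_s: 13.35
tcp_pos: [0.4466, -0.2272, 0.1803]
eef_rot: [157.2, 89.8, 172.7]
contact_force: [-0.0, 0.3, -1.8]
gripper_width: 0.0254
time_s: 13.55
tcp_pos: [0.4473, -0.2251, 0.1809]
eef_rot: [147.1, 89.9, 162.6]
contact_force: [0.2, 0.1, -2.1]
gripper_width: 0.0255
shift cm [11.89 -0.07  0.07] | t 13.55 tcp [ 447.3 -225.1  180.9] tool x [-0.001  0.    -1.   ] w 25.5 F [ 0.2  0.1 -2.1]
```

```bash
python3 -m creep '[[0,0,0,1,-0.06,0.07,0],[0,0,0,2.5,0,0,0],[0,0,0,3.2,0,0,0],[0,0,0,2.5,0,0,0],[0,0,0,1.2,0,0,0],[0,0,0,0.6,0,0,0],[0,0,0,0,0,0,0],[0,0,0,0,0,0,0]]' 20
python3 -m creep '[[0,0,0,0.4,0,0,0],[0,0,0,0.4,0,0,0],[0,0,0,0.1,0,0,0],[0,0,0,0,0,0,0],[0,0,0,0,0,0,0]]' 20
python3 go.py 448 -225.5 61.5
```

```text
time_s: 14.35
tcp_pos: [0.4495, -0.2256, 0.0724]
eef_rot: [-29.9, 89.9, -14.3]
contact_force: [0.1, 0.7, -0.7]
gripper_width: 0.0253
time_s: 14.85
tcp_pos: [0.4488, -0.2257, 0.0626]
eef_rot: [-49.4, 90.0, -33.8]
contact_force: [-0.1, 0.2, -1.3]
gripper_width: 0.0248
shift cm [ 0.11  0.04 -0.07] | t 14.85 tcp [ 448.8 -225.7   62.6] tool x [ 0. -0. -1.] w 24.8 F [-0.1  0.2 -1.3]
```

```bash
python3 -m creep '[[0,0,0,0.1,0,0,0],[0,0,0,0.1,0,0,0],[0,0,0,0,0,0,0]]' 20
python3 -m creep '[[0,0,0,0,0,0,40],[0,0,0,0,0,0,60],[0,0,0,0,0,0,80],[0,0,0,0,0,0,100],[0,0,0,0,0,0,100],[0,0,0,0,0,0,100],[0,0,0,0,0,0,100],[0,0,0,0,0,0,100]]' 20
python3 -m creep '[[0,0,0,-1,0,0,100],[0,0,0,-3,0,0,100],[0,0,0,-4,0,0,100],[0,0,0,-4,0,0,100],[0,0,0,-0.5,0,0,100]]' 20
python3 -m creep '[[0,0,0,0,-0.1,2.2,100],[0,0,0,0,-0.2,2.2,100],[0,0,0,0,-0.1,2.2,100],[0,0,0,0,-0.1,2.2,100],[0,0,0,0,-0.1,2.2,100],[0,0,0,0,-0.1,2.2,100],[0,0,0,0,-0.2,2.2,100],[0,0,0,0,-0.1,2.2,100]]' 20
python3 -m creep '[[0,0,0,0,0,0,100],[0,0,0,0,0,0,100]]' 20
python3 go.py 622 -187.3 53.5
python3 - <<'E'
from h import *
for n in("side","top"):
    c=cloud(n)[1].reshape(-1,3)
    K=near(c,(.4485,-.2255),.05,.062,.088); print("round knob",len(K),circ(K[:,:2],.013) if len(K)>9 else "")
    X=near(c,(.445,-.0015),.075,.008,.018); t=cv2.minEnclosingTriangle((X[:,:2]*1000).astype(np.float32).reshape(-1,1,2))[1][:,0]; print(t.mean(0),t.round(0).tolist(),X.mean(0).round(4))
E
```

```text
time_s: 15.15
tcp_pos: [0.4491, -0.2259, 0.0614]
eef_rot: [-56.1, 89.9, -40.5]
contact_force: [-1.9, 0.2, 6.7]
gripper_width: 0.0254
time_s: 15.95
tcp_pos: [0.4487, -0.2256, 0.0605]
eef_rot: [131.7, 90.0, 147.2]
contact_force: [-0.2, -0.2, 0.4]
gripper_width: 0.0837
time_s: 16.45
tcp_pos: [0.4514, -0.2264, 0.1915]
eef_rot: [-30.0, 89.5, -14.4]
contact_force: [1.1, 0.4, 0.0]
gripper_width: 0.0875
time_s: 17.25
tcp_pos: [0.6217, -0.1878, 0.1859]
eef_rot: [-23.6, 90.0, -8.0]
contact_force: [0.5, -0.7, 0.3]
gripper_width: 0.0876
time_s: 17.45
tcp_pos: [0.6208, -0.1878, 0.1853]
eef_rot: [157.3, 90.0, 172.9]
contact_force: [-0.1, -0.3, 0.2]
gripper_width: 0.0877
shift cm [1.318e+01 1.000e-02 1.400e-01] | t 17.45 tcp [ 620.8 -187.8  185.3] tool x [-0.001  0.    -1.   ] w 87.7 F [-0.1 -0.3  0.2]
round knob 161 (array([ 0.44949778, -0.22453866]), np.float64(0.0003433979337315807))
[443.85977    -1.2410126] [[446.0, -66.0], [388.0, 31.0], [498.0, 31.0]] [ 0.4434 -0.004   0.0125]
round knob 0 Traceback (most recent call last):
  File "<stdin>", line 5, in <module>
cv2.error: OpenCV(4.12.0) /io/opencv/modules/imgproc/src/min_enclosing_triangle.cpp:320: error: (-215:Assertion failed) !points.empty() in function 'findMinEnclosingTriangle'
```

```bash
python3 -m creep '[[0,0,0,2,0,0.1,100],[0,0,0,3.2,0,0,100],[0,0,0,3.2,0,0,100],[0,0,0,2.5,0,0,100],[0,0,0,1.5,0,0,100],[0,0,0,0.7,0,0,100],[0,0,0,0,0,0,100],[0,0,0,0,0,0,60]]'
python3 -m creep '[[0,0,0,0,0,0,0],[0,0,0,0,0,0,0],[0,0,0,0,0,0,0],[0,0,0,0,0,0,0],[0,0,0,0,0,0,0],[0,0,0,0,0,0,0],[0,0,0,0,0,0,0],[0,0,0,0,0,0,0]]' 20
python3 -m creep '[[0,0,0,0,0,0,0],[0,0,0,0,0,0,0],[0,0,0,0,0,0,0]]' 20
python3 go.py 622 -187.3 53.5
python3 -m creep '[[0,0,0,-0.5,0,0,0],[0,0,0,-1,0,0,0],[0,0,0,-2.5,0,0,0],[0,0,0,-3.5,0,0,0],[0,0,0,-3.5,0,0,0],[0,0,0,-2,0,0,0],[0,0,0,0,0,0,0]]' 20
python3 go.py 444 -1.5 62
```

```text
time_s: 18.35
tcp_pos: [0.6227, -0.1879, 0.0559]
eef_rot: [-26.0, 89.9, -10.4]
contact_force: [1.2, -0.4, 0.0]
gripper_width: 0.0836
time_s: 19.15
tcp_pos: [0.6219, -0.1877, 0.0545]
eef_rot: [-158.6, 90.0, -143.0]
contact_force: [0.8, -0.4, -0.5]
gripper_width: 0.0251
time_s: 19.45
tcp_pos: [0.6219, -0.1877, 0.0545]
eef_rot: [145.8, 90.0, 161.3]
contact_force: [-0.3, -0.5, -0.9]
gripper_width: 0.0256
shift cm [0.1  0.04 0.02] | t 19.45 tcp [ 621.9 -187.7   54.5] tool x [-0.  0. -1.] w 25.6 F [-0.3 -0.5 -0.9]
time_s: 20.15
tcp_pos: [0.6239, -0.1881, 0.1895]
eef_rot: [-23.1, 89.6, -7.5]
contact_force: [0.3, 0.1, -1.5]
gripper_width: 0.0255
shift cm [ 12.61  22.84 -12.39] | t 20.15 tcp [ 623.9 -188.1  189.5] tool x [ 0.007 -0.001 -1.   ] w 25.5 F [ 0.3  0.1 -1.5]
```

```bash
python3 -m creep '[[0,0,0,0,1.3,-0.7,0],[0,0,0,0,2.8,-1.5,0],[0,0,0,0,3.7,-2,0],[0,0,0,0,4,-2.15,0],[0,0,0,0,4,-2.15,0],[0,0,0,0,3.3,-1.8,0],[0,0,0,0,2.3,-1.25,0],[0,0,0,0,1.4,-0.75,0]]' 20
python3 -m creep '[[0,0,0,0,0,0,0],[0,0,0,0,0,0,0]]'
python3 go.py 444 -1.5 62.5
```

```text
time_s: 20.95
tcp_pos: [0.4394, -0.0002, 0.1838]
eef_rot: [159.3, 89.9, 175.0]
contact_force: [0.8, 0.2, -1.1]
gripper_width: 0.0252
time_s: 21.15
tcp_pos: [0.4415, -0.0009, 0.1842]
eef_rot: [176.6, 90.0, -167.7]
contact_force: [0.4, -0.0, -1.1]
gripper_width: 0.0253
shift cm [12.17 -0.12  0.23] | t 21.15 tcp [441.5  -0.9 184.2] tool x [-0.001 -0.    -1.   ] w 25.3 F [ 0.4 -0.  -1.1]
```

```bash
python3 -m creep '[[0,0,0,1,-0.1,0.2,0],[0,0,0,2.5,0,0,0],[0,0,0,3.2,0,0,0],[0,0,0,2.5,0,0,0],[0,0,0,1.3,0,0,0],[0,0,0,0.6,0,0,0],[0,0,0,0.3,0,0,0],[0,0,0,0,0,0,0]]' 20
python3 -m creep '[[0,0,0,0.3,0,0,0],[0,0,0,0.2,0,0,0],[0,0,0,0.1,0,0,0],[0,0,0,0,0,0,0],[0,0,0,0,0,0,0]]' 20
python3 go.py 444 -1.5 62.5
```

```text
time_s: 21.95
tcp_pos: [0.4446, -0.0018, 0.0703]
eef_rot: [-161.7, 90.0, -146.1]
contact_force: [-0.5, -0.3, -1.6]
gripper_width: 0.0256
time_s: 22.45
tcp_pos: [0.4445, -0.0015, 0.0647]
eef_rot: [6.9, 90.0, 22.5]
contact_force: [0.2, 0.1, -2.1]
gripper_width: 0.0256
shift cm [ 0.22  0.01 -0.05] | t 22.45 tcp [444.5  -1.5  64.7] tool x [ 0.  0. -1.] w 25.6 F [ 0.2  0.1 -2.1]
```

```bash
python3 -m creep '[[0,0,0,0.15,0,0,0],[0,0,0,0.15,0,0,0],[0,0,0,0,0,0,0]]' 20
python3 -m creep '[[0,0,0,0,0,0,40],[0,0,0,0,0,0,60],[0,0,0,0,0,0,80],[0,0,0,0,0,0,100],[0,0,0,0,0,0,100],[0,0,0,0,0,0,100],[0,0,0,0,0,0,100],[0,0,0,0,0,0,100]]' 20
python3 -m creep '[[0,0,0,-1,0,0,100],[0,0,0,-3,0,0,100],[0,0,0,-4,0,0,100],[0,0,0,-4,0,0,100],[0,0,0,-0.5,0,0,100]]' 20
python3 -m creep '[[0,0,0,0,1.9,3.14,100],[0,0,0,0,1.9,3.14,100],[0,0,0,0,1.9,3.14,100],[0,0,0,0,1.9,3.14,100],[0,0,0,0,1.9,3.14,100],[0,0,0,0,1.9,3.14,100],[0,0,0,0,1.9,3.14,100],[0,0,0,0,1.9,3.14,100]]' 20
python3 -m creep '[[0,0,0,0,0,0,100],[0,0,0,0,0,0,100]]' 20
python3 go.py 645.5 212.5 62
python3 - <<'E'
from h import *
for n in("side","top"):
    p,c=cloud(n);c=c.reshape(-1,3); cv2.imwrite(f"pics/{n}3.png",p)
    for k,q in(("round",(.4485,-.2255)),("tri",(.445,-.0015))):
        K=near(c,q,.05,.062,.088); print(n,k,len(K),circ(K[:,:2],.013) if len(K)>9 else "")
E
```

```text
time_s: 22.75
tcp_pos: [0.4447, -0.0015, 0.0623]
eef_rot: [-40.3, 90.0, -24.7]
contact_force: [-3.2, -0.4, 10.1]
gripper_width: 0.0256
time_s: 23.55
tcp_pos: [0.4444, -0.0016, 0.0615]
eef_rot: [-162.7, 90.0, -147.1]
contact_force: [0.6, 0.0, -0.7]
gripper_width: 0.0834
time_s: 24.05
tcp_pos: [0.4471, -0.0009, 0.1922]
eef_rot: [-0.2, 89.5, 15.4]
contact_force: [0.6, 0.6, -0.5]
gripper_width: 0.0878
time_s: 24.85
tcp_pos: [0.6464, 0.2134, 0.1869]
eef_rot: [-136.3, 90.0, -120.7]
contact_force: [-0.5, 0.3, -0.8]
gripper_width: 0.0875
time_s: 25.05
tcp_pos: [0.6455, 0.2127, 0.1858]
eef_rot: [-166.8, 89.9, -151.2]
contact_force: [-0.1, -0.0, -0.6]
gripper_width: 0.0876
shift cm [12.38 -0.02  0.02] | t 25.05 tcp [645.5 212.7 185.8] tool x [-0.001 -0.001 -1.   ] w 87.6 F [-0.1 -0.  -0.6]
side round 164 (array([ 0.4495861, -0.22453  ]), np.float64(0.00033649428235671516))
side tri 158 (array([ 4.44396025e-01, -2.53123636e-04]), np.float64(0.0005328925241262974))
top round 67 (array([ 0.44961757, -0.22539598]), np.float64(0.00023779453592454757))
top tri 24 (array([ 0.44449847, -0.00082187]), np.float64(0.00016284934867773627))
```

View pics/side3.png

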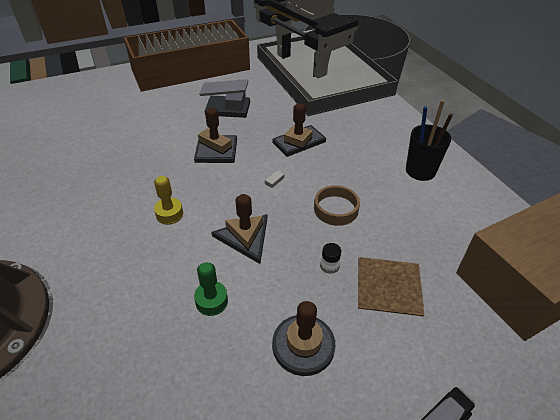

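Round stamp (305,335) and triangle stamp (244,225) stand centred on their own rests, and the mat (390,285) is empty. Next is the square stamp.

```bash
python3 -m creep '[[0,0,0,2,0,0,100],[0,0,0,3.2,0,0,100],[0,0,0,3.2,0,0,100],[0,0,0,2,0,0,100],[0,0,0,1.3,0,0,100],[0,0,0,0.6,0,0,100],[0,0,0,0,0,0,100],[0,0,0,0,0,0,60]]'
python3 -m creep '[[0,0,0,0,0,0,0],[0,0,0,0,0,0,0],[0,0,0,0,0,0,0],[0,0,0,0,0,0,0],[0,0,0,0,0,0,0],[0,0,0,0,0,0,0],[0,0,0,0,0,0,0],[0,0,0,0,0,0,0]]' 20
python3 -m creep '[[0,0,0,0,0,0,0],[0,0,0,0,0,0,0],[0,0,0,0,0,0,0]]' 20
python3 go.py 645.5 212.5 62
python3 -m creep '[[0,0,0,-0.5,0,0,0],[0,0,0,-1,0,0,0],[0,0,0,-2.5,0,0,0],[0,0,0,-3.5,0,0,0],[0,0,0,-3.5,0,0,0],[0,0,0,-2,0,0,0],[0,0,0,0,0,0,0]]' 20
python3 go.py 622 -188 53.5
```

```text
time_s: 25.95
tcp_pos: [0.6462, 0.2125, 0.0649]
eef_rot: [9.5, 89.9, 25.1]
contact_force: [0.5, -0.4, -0.6]
gripper_width: 0.0834
time_s: 26.75
tcp_pos: [0.6455, 0.2123, 0.0634]
eef_rot: [-166.4, 90.0, -150.8]
contact_force: [0.1, 0.3, 0.3]
gripper_width: 0.0253
time_s: 27.05
tcp_pos: [0.6455, 0.2123, 0.0635]
eef_rot: [-177.7, 90.0, -162.1]
contact_force: [-0.1, 0.3, -1.1]
gripper_width: 0.0254
shift cm [0.15 0.02 0.01] | t 27.05 tcp [645.5 212.3  63.5] tool x [-0. -0. -1.] w 25.4 F [-0.1  0.3 -1.1]
time_s: 27.75
tcp_pos: [0.6475, 0.2132, 0.1989]
eef_rot: [11.0, 89.6, 26.6]
contact_force: [-0.2, -0.7, -1.3]
gripper_width: 0.0254
shift cm [ 14.39 -37.97 -13.35] | t 27.75 tcp [647.5 213.2 198.9] tool x [ 0.007  0.003 -1.   ] w 25.4 F [-0.2 -0.7 -1.3]
```

```bash
python3 -m creep '[[0,0,0,0,-1.2,-0.4,0],[0,0,0,0,-2.6,-0.9,0],[0,0,0,0,-3.6,-1.25,0],[0,0,0,0,-3.9,-1.35,0],[0,0,0,0,-3.9,-1.35,0],[0,0,0,0,-3.9,-1.35,0],[0,0,0,0,-3.9,-1.35,0],[0,0,0,0,-3.9,-1.35,0]]' 20
python3 -m creep '[[0,0,0,0,-3.6,-1.25,0],[0,0,0,0,-3.2,-1.1,0],[0,0,0,0,-2.6,-0.9,0],[0,0,0,0,-1.7,-0.6,0],[0,0,0,0,0,0,0],[0,0,0,0,0,0,0]]' 20
python3 go.py 622 -188 55.5
python3 -m creep '[[0,0,0,1,0,0,0],[0,0,0,2.5,0,0,0],[0,0,0,3.2,0,0,0],[0,0,0,2.5,0,0,0],[0,0,0,1.8,0,0,0],[0,0,0,1,0,0,0],[0,0,0,0.4,0,0,0],[0,0,0,0,0,0,0]]' 20
python3 go.py 622 -188 55.5
```

```text
time_s: 28.55
tcp_pos: [0.6269, -0.0739, 0.1927]
eef_rot: [167.2, 89.9, -177.2]
contact_force: [0.2, -0.3, -1.2]
gripper_width: 0.0255
time_s: 29.15
tcp_pos: [0.6205, -0.1892, 0.193]
eef_rot: [146.2, 89.9, 161.7]
contact_force: [0.3, 1.2, -0.2]
gripper_width: 0.0255
shift cm [13.75  0.06  0.19] | t 29.15 tcp [ 620.5 -189.2  193. ] tool x [-0.001  0.    -1.   ] w 25.5 F [ 0.3  1.2 -0.2]
time_s: 29.95
tcp_pos: [0.621, -0.1885, 0.0693]
eef_rot: [169.8, 90.0, -174.6]
contact_force: [-0.4, 0.1, -1.0]
gripper_width: 0.0256
shift cm [1.38 0.02 0.11] | t 29.95 tcp [ 621.  -188.5   69.3] tool x [-0. -0. -1.] w 25.6 F [-0.4  0.1 -1. ]
```

```bash
python3 -m creep '[[0,0,0,0.5,0,0,0],[0,0,0,0.4,0,0,0],[0,0,0,0.3,0,0,0],[0,0,0,0.2,0,0,0],[0,0,0,0.05,0,0,0],[0,0,0,0,0,0,0]]' 20
python3 go.py 622 -188 55.5
```

```text
time_s: 30.55
tcp_pos: [0.621, -0.1891, 0.0553]
eef_rot: [-33.1, 90.0, -17.6]
contact_force: [-0.3, -0.6, 0.3]
gripper_width: 0.0254
shift cm [-0.02  0.08  0.12] | t 30.55 tcp [ 621.  -189.1   55.3] tool x [ 0. -0. -1.] w 25.4 F [-0.3 -0.6  0.3]
```

```bash
python3 -m creep '[[0,0,0,0.1,0,0,0],[0,0,0,0,0,0,0]]' 20
python3 -m creep '[[0,0,0,0,0,0,40],[0,0,0,0,0,0,60],[0,0,0,0,0,0,80],[0,0,0,0,0,0,100],[0,0,0,0,0,0,100],[0,0,0,0,0,0,100],[0,0,0,0,0,0,100],[0,0,0,0,0,0,100]]' 20
python3 -m creep '[[0,0,0,-1,0,0,100],[0,0,0,-3,0,0,100],[0,0,0,-4,0,0,100],[0,0,0,-4,0,0,100],[0,0,0,-0.8,0,0,100]]' 20
python3 -m creep '[[0,0,0,0,4.35,-0.19,100],[0,0,0,0,4.35,-0.19,100],[0,0,0,0,4.35,-0.19,100],[0,0,0,0,4.35,-0.19,100],[0,0,0,0,4.35,-0.19,100],[0,0,0,0,4.35,-0.19,100],[0,0,0,0,4.35,-0.19,100],[0,0,0,0,4.35,-0.19,100]]' 20
python3 -m creep '[[0,0,0,0,4.35,-0.19,100],[0,0,0,0,4.35,-0.19,100],[0,0,0,0,4.35,-0.19,100],[0,0,0,0,0,0,100],[0,0,0,0,0,0,100]]' 20
python3 go.py 473.5 267.1 62
cat > f.py <<'E'
from h import *
for n in("side","top"):
    p,c=cloud(n);c=c.reshape(-1,3); cv2.imwrite(f"pics/{n}4.png",p)
    K=near(c,(.622,-.188),.05,.054,.079); print(n,"mat knob",len(K),circ(K[:,:2],.013) if len(K)>9 else "")
    for k,q in(("oblong",(.652,.216)),("square",(.4735,.2615))):
        X=near(c,q,.07,.0085,.0165)
        if len(X)<50: print(n,k,"hidden");continue
        a=np.radians(8 if k=="oblong" else 66.6); M=np.array([[np.cos(a),np.sin(a)],[-np.sin(a),np.cos(a)]])
        L=(X[:,:2]*1000)@M.T; lo,hi=np.percentile(L,[.5,99.5],axis=0)
        print(n,k,len(X),"size",(hi-lo).round(1),"centre",(M.T@((lo+hi)/2)).round(1),"mean",(X.mean(0)*1000).round(1))
E
python3 f.py
```

```text
time_s: 30.75
tcp_pos: [0.6214, -0.1894, 0.0552]
eef_rot: [-41.3, 89.9, -25.7]
contact_force: [-2.2, -0.4, 6.0]
gripper_width: 0.0256
time_s: 31.55
tcp_pos: [0.6209, -0.189, 0.0541]
eef_rot: [26.7, 90.0, 42.3]
contact_force: [-0.6, -0.1, -0.2]
gripper_width: 0.0833
time_s: 32.05
tcp_pos: [0.6236, -0.1896, 0.1888]
eef_rot: [-26.3, 89.5, -10.7]
contact_force: [0.7, -0.2, 0.0]
gripper_width: 0.0878
time_s: 32.85
tcp_pos: [0.5121, 0.1437, 0.1829]
eef_rot: [16.7, 89.9, 32.3]
contact_force: [0.8, 0.6, 0.4]
gripper_width: 0.0875
time_s: 33.35
tcp_pos: [0.4719, 0.2672, 0.1824]
eef_rot: [34.0, 90.0, 49.7]
contact_force: [-0.8, -0.7, 0.3]
gripper_width: 0.0879
shift cm [12.04 -0.06  0.15] | t 33.35 tcp [471.9 267.2 182.4] tool x [ 0.  0. -1.] w 87.9 F [-0.8 -0.7  0.3]
side mat knob 167 (array([ 0.62133433, -0.18834898]), np.float64(0.0005405421387497398))
side oblong 819 size [103.4  61.1] centre [651.3 218.5] mean [649.9 216.1  12.5]
side square 583 size [86.4 83.8] centre [473.6 261.5] mean [468.5 246.4  12.3]
top mat knob 72 (array([ 0.62116194, -0.18870866]), np.float64(0.00037492297229139635))
top oblong 1663 size [103.5  59.7] centre [651.2 219.2] mean [650.  218.9  12.4]
top square 1041 size [83.2 83.1] centre [473.  261.8] mean [460.3 249.2  12.2]
```

```bash
python3 -m creep '[[0,0,0,2,0,0.15,100],[0,0,0,3.2,0,0,100],[0,0,0,3.2,0,0,100],[0,0,0,1.8,0,0,100],[0,0,0,1.2,0,0,100],[0,0,0,0.5,0,0,100],[0,0,0,0,0,0,100],[0,0,0,0,0,0,60]]'
python3 -m creep '[[0,0,0,0,0,0,0],[0,0,0,0,0,0,0],[0,0,0,0,0,0,0],[0,0,0,0,0,0,0],[0,0,0,0,0,0,0],[0,0,0,0,0,0,0],[0,0,0,0,0,0,0],[0,0,0,0,0,0,0]]' 20
python3 -m creep '[[0,0,0,0,0,0,0],[0,0,0,0,0,0,0],[0,0,0,0,0,0,0]]' 20
python3 go.py 473.5 267.1 62
python3 -m creep '[[0,0,0,-0.5,0,0,0],[0,0,0,-1,0,0,0],[0,0,0,-2.5,0,0,0],[0,0,0,-3.5,0,0,0],[0,0,0,-3.5,0,0,0],[0,0,0,-2,0,0,0],[0,0,0,0,0,0,0]]' 20
python3 go.py 651.2 218.8 62
```

```text
time_s: 34.25
tcp_pos: [0.4744, 0.2669, 0.064]
eef_rot: [25.9, 89.9, 41.5]
contact_force: [-0.5, 0.2, 0.1]
gripper_width: 0.0837
time_s: 35.05
tcp_pos: [0.4737, 0.2666, 0.063]
eef_rot: [-148.9, 90.0, -133.3]
contact_force: [0.5, -0.6, -0.6]
gripper_width: 0.0252
time_s: 35.35
tcp_pos: [0.4737, 0.2666, 0.063]
eef_rot: [-153.8, 90.0, -138.2]
contact_force: [-0.4, -1.0, -0.6]
gripper_width: 0.0257
shift cm [ 0.1   0.05 -0.01] | t 35.35 tcp [473.7 266.6  63. ] tool x [-0. -0. -1.] w 25.7 F [-0.4 -1.  -0.6]
time_s: 36.05
tcp_pos: [0.4752, 0.268, 0.1975]
eef_rot: [27.3, 89.6, 42.9]
contact_force: [-1.3, 0.5, -1.2]
gripper_width: 0.0253
shift cm [13.61 -9.51 15.54] | t 36.05 tcp [475.2 268.  197.5] tool x [ 0.005  0.005 -1.   ] w 25.3 F [-1.3  0.5 -1.2]
```

```bash
python3 -m creep '[[0,0,0,0,-0.6,1,0],[0,0,0,0,-1.3,2.1,0],[0,0,0,0,-1.65,2.7,0],[0,0,0,0,-1.65,2.7,0],[0,0,0,0,-1.6,2.7,0],[0,0,0,0,-1.3,2.2,0],[0,0,0,0,-0.8,1.4,0],[0,0,0,0,-0.5,0.8,0]]' 20
python3 -m creep '[[0,0,0,0,0,0,0],[0,0,0,0,0,0,0]]'
python3 go.py 651.2 218.8 63
python3 -m creep '[[0,0,0,1,0,0,0],[0,0,0,2.5,0,0,0],[0,0,0,3.2,0,0,0],[0,0,0,2.5,0,0,0],[0,0,0,1.5,0,0,0],[0,0,0,1,0,0,0],[0,0,0,0.5,0,0,0],[0,0,0,0,0,0,0]]' 20
python3 go.py 651.2 218.8 63
```

```text
time_s: 36.85
tcp_pos: [0.6502, 0.2167, 0.1908]
eef_rot: [-163.5, 89.8, -148.0]
contact_force: [-0.2, 0.1, -2.2]
gripper_width: 0.0252
time_s: 37.05
tcp_pos: [0.6487, 0.2178, 0.1923]
eef_rot: [-172.3, 89.9, -156.8]
contact_force: [-0.7, 1.1, -1.3]
gripper_width: 0.0252
shift cm [12.93  0.03  0.29] | t 37.05 tcp [648.7 217.8 192.3] tool x [-0.001 -0.001 -1.   ] w 25.2 F [-0.7  1.1 -1.3]
time_s: 37.85
tcp_pos: [0.6493, 0.2182, 0.0711]
eef_rot: [-15.5, 90.0, 0.0]
contact_force: [0.0, 0.0, -0.9]
gripper_width: 0.0255
shift cm [0.81 0.01 0.2 ] | t 37.85 tcp [649.3 218.2  71.1] tool x [ 0.  0. -1.] w 25.5 F [ 0.   0.  -0.9]
```

```bash
python3 -m creep '[[0,0,0,0.3,0,0.2,0],[0,0,0,0.3,0,0,0],[0,0,0,0.2,0,0,0],[0,0,0,0.1,0,0,0],[0,0,0,0,0,0,0],[0,0,0,0,0,0,0]]' 20
python3 go.py 651.2 218.8 63
```

```text
time_s: 38.45
tcp_pos: [0.6517, 0.2186, 0.0629]
eef_rot: [2.2, 89.9, 17.7]
contact_force: [-0.8, -1.7, 5.4]
gripper_width: 0.0255
shift cm [-0.01  0.03 -0.04] | t 38.45 tcp [651.7 218.6  62.9] tool x [ 0.001  0.    -1.   ] w 25.5 F [-0.8 -1.7  5.4]
```

```bash
python3 -m creep '[[0,0,0,0,0,0,40],[0,0,0,0,0,0,60],[0,0,0,0,0,0,80],[0,0,0,0,0,0,100],[0,0,0,0,0,0,100],[0,0,0,0,0,0,100],[0,0,0,0,0,0,100],[0,0,0,0,0,0,100]]' 20
python3 -m creep '[[0,0,0,-1,0,0,100],[0,0,0,-3,0,0,100],[0,0,0,-4,0,0,100],[0,0,0,-4,0,0,100],[0,0,0,-0.5,0,0,100]]' 20
python3 -m creep '[[0,0,0,0,-3.84,-1.38,100],[0,0,0,0,-3.84,-1.38,100],[0,0,0,0,-3.84,-1.38,100],[0,0,0,0,-3.84,-1.38,100],[0,0,0,0,-3.84,-1.38,100],[0,0,0,0,-3.84,-1.38,100],[0,0,0,0,-3.84,-1.38,100],[0,0,0,0,-3.84,-1.38,100]]' 20
python3 -m creep '[[0,0,0,0,-3.84,-1.38,100],[0,0,0,0,-3.84,-1.38,100],[0,0,0,0,0,0,100],[0,0,0,0,0,0,100]]' 20
python3 go.py 621.3 -188.6 54
python3 - <<'E'
from h import *
for n in("side","top"):
    p,c=cloud(n);c=c.reshape(-1,3); cv2.imwrite(f"pics/{n}5.png",p)
    K=near(c,(.651,.219),.05,.062,.088); print(n,"oblong knob",len(K),circ(K[:,:2],.013) if len(K)>9 else "")
    X=near(c,(.4735,.2615),.07,.0085,.0165)
    if len(X)>50: print([np.round(a,1) for a in cv2.minAreaRect((X[:,:2]*1000).astype(np.float32))],(X.mean(0)*1000).round(1))
E
```

```text
time_s: 39.25
tcp_pos: [0.6512, 0.2186, 0.0621]
eef_rot: [-105.1, 90.0, -89.6]
contact_force: [-0.1, 1.3, 0.9]
gripper_width: 0.0836
time_s: 39.75
tcp_pos: [0.654, 0.2196, 0.1945]
eef_rot: [8.1, 89.4, 23.8]
contact_force: [0.5, -0.2, -0.2]
gripper_width: 0.0874
time_s: 40.55
tcp_pos: [0.6271, -0.1086, 0.1881]
eef_rot: [-14.9, 89.9, 0.6]
contact_force: [0.5, -0.1, 0.2]
gripper_width: 0.0878
time_s: 40.95
tcp_pos: [0.6211, -0.1896, 0.1875]
eef_rot: [-14.3, 90.0, 1.2]
contact_force: [0.6, 0.4, 0.7]
gripper_width: 0.0875
shift cm [13.35  0.09  0.03] | t 40.95 tcp [ 621.1 -189.6  187.5] tool x [ 0.001  0.    -1.   ] w 87.5 F [0.6 0.4 0.7]
side oblong knob 114 (array([0.65131009, 0.21962355]), np.float64(0.0009784827033145972))
[array([473.4, 261.2]), array([87.3, 84. ]), np.float64(66.7)] [472.6 259.   12.4]
top oblong knob 0
```

```bash
python3 -m creep '[[0,0,0,2,0.1,0,100],[0,0,0,3.2,0,0,100],[0,0,0,3.2,0,0,100],[0,0,0,2.5,0,0,100],[0,0,0,1.7,0,0,100],[0,0,0,0.6,0,0,100],[0,0,0,0,0,0,100],[0,0,0,0,0,0,60]]'
python3 -m creep '[[0,0,0,0,0,0,0],[0,0,0,0,0,0,0],[0,0,0,0,0,0,0],[0,0,0,0,0,0,0],[0,0,0,0,0,0,0],[0,0,0,0,0,0,0],[0,0,0,0,0,0,0],[0,0,0,0,0,0,0]]' 20
python3 -m creep '[[0,0,0,0,0,0,0],[0,0,0,0,0,0,0],[0,0,0,0,0,0,0]]' 20
python3 go.py 621.3 -188.6 54
python3 -m creep '[[0,0,0,-0.5,0,0,0],[0,0,0,-1,0,0,0],[0,0,0,-2.5,0,0,0],[0,0,0,-3.5,0,0,0],[0,0,0,-3.5,0,0,0],[0,0,0,-2.8,0,0,0],[0,0,0,0,0,0,0],[0,0,0,0,0,0,0]]' 20
python3 go.py 473.4 261.5 62
```

```text
time_s: 41.85
tcp_pos: [0.622, -0.1869, 0.0562]
eef_rot: [-27.0, 89.9, -11.4]
contact_force: [0.2, 0.4, 1.5]
gripper_width: 0.0838
time_s: 42.65
tcp_pos: [0.621, -0.1875, 0.055]
eef_rot: [160.0, 90.0, 175.6]
contact_force: [0.7, -0.1, -1.6]
gripper_width: 0.0252
time_s: 42.95
tcp_pos: [0.621, -0.1874, 0.0549]
eef_rot: [151.8, 90.0, 167.4]
contact_force: [0.3, -0.3, -1.8]
gripper_width: 0.0259
shift cm [ 0.09 -0.13 -0.  ] | t 42.95 tcp [ 621.  -187.4   54.9] tool x [-0.  0. -1.] w 25.9 F [ 0.3 -0.3 -1.8]
time_s: 43.75
tcp_pos: [0.6213, -0.1873, 0.1945]
eef_rot: [-7.5, 89.9, 8.0]
contact_force: [-0.5, 0.3, -2.6]
gripper_width: 0.0257
shift cm [13.23 47.21 -2.24] | t 43.75 tcp [ 621.3 -187.3  194.5] tool x [ 0.002  0.    -1.   ] w 25.7 F [-0.5  0.3 -2.6]
```

```bash
python3 -m creep '[[0,0,0,0,1.5,-0.16,0],[0,0,0,0,2.8,-0.16,0],[0,0,0,0,3.6,-0.16,0],[0,0,0,0,4,-0.16,0],[0,0,0,0,4,-0.16,0],[0,0,0,0,4,-0.16,0],[0,0,0,0,4,-0.16,0],[0,0,0,0,4,-0.16,0]]' 20
python3 -m creep '[[0,0,0,0,4,-0.16,0],[0,0,0,0,4,-0.16,0],[0,0,0,0,3.8,-0.16,0],[0,0,0,0,3.2,-0.16,0],[0,0,0,0,2.6,-0.16,0],[0,0,0,0,1.7,-0.16,0],[0,0,0,0,0,0,0],[0,0,0,0,0,0,0]]' 20
python3 go.py 473.4 261.5 63
python3 -m creep '[[0,0,0,1,0,0,0],[0,0,0,2.5,0,0,0],[0,0,0,3.2,0,0,0],[0,0,0,2.5,0,0,0],[0,0,0,1.5,0,0,0],[0,0,0,1,0,0,0],[0,0,0,0.5,0,0,0],[0,0,0,0,0,0,0]]' 20
python3 go.py 473.4 261.5 63
```

```text
time_s: 44.55
tcp_pos: [0.532, 0.0794, 0.192]
eef_rot: [-176.2, 89.9, -160.6]
contact_force: [0.9, -0.0, -1.3]
gripper_width: 0.0254
time_s: 45.35
tcp_pos: [0.4722, 0.261, 0.1925]
eef_rot: [-149.2, 89.9, -133.5]
contact_force: [-0.1, -0.3, -0.6]
gripper_width: 0.0255
shift cm [12.95  0.02  0.14] | t 45.35 tcp [472.2 261.  192.5] tool x [-0.001 -0.001 -1.   ] w 25.5 F [-0.1 -0.3 -0.6]
time_s: 46.15
tcp_pos: [0.4728, 0.2607, 0.0706]
eef_rot: [-145.5, 90.0, -129.9]
contact_force: [-0.3, -0.5, -0.7]
gripper_width: 0.0257
shift cm [0.76 0.06 0.08] | t 46.15 tcp [472.8 260.7  70.6] tool x [-0.001 -0.001 -1.   ] w 25.7 F [-0.3 -0.5 -0.7]
```

```bash
python3 -m creep '[[0,0,0,0.3,0.05,0.05,0],[0,0,0,0.3,0,0,0],[0,0,0,0.15,0,0,0],[0,0,0,0.1,0,0,0],[0,0,0,0,0,0,0],[0,0,0,0,0,0,0]]' 20
python3 go.py 473.4 261.5 63
```

```text
time_s: 46.75
tcp_pos: [0.4733, 0.262, 0.0628]
eef_rot: [21.8, 90.0, 37.3]
contact_force: [-0.9, -1.1, 0.2]
gripper_width: 0.0254
shift cm [-0.02 -0.05  0.  ] | t 46.75 tcp [473.3 262.   62.8] tool x [ 0.  0. -1.] w 25.4 F [-0.9 -1.1  0.2]
```

```bash
python3 -m creep '[[0,0,0,0.1,0,0,0],[0,0,0,0,0,0,0]]' 20
python3 -m creep '[[0,0,0,0,0,0,40],[0,0,0,0,0,0,60],[0,0,0,0,0,0,80],[0,0,0,0,0,0,100],[0,0,0,0,0,0,100],[0,0,0,0,0,0,100],[0,0,0,0,0,0,100],[0,0,0,0,0,0,100]]' 20
python3 -m creep '[[0,0,0,-1,0,0,100],[0,0,0,-3,0,0,100],[0,0,0,-4,0,0,100],[0,0,0,-4,0,0,100],[0,0,0,-1,0,0,100]]' 20
python3 -m creep '[[0,0,0,0,-4,1,100],[0,0,0,0,-4,1,100],[0,0,0,0,-4,1,100],[0,0,0,0,-4,0,100],[0,0,0,0,-4,0,100],[0,0,0,0,-3,0,100],[0,0,0,0,0,0,100],[0,0,0,0,0,0,100]]' 20
python3 - <<'E'
from h import *
T={"round":(.4487,-.2253),"tri":(.4444,-.0014),"oblong":(.6512,.2188),"square":(.4734,.2616)}
for n in("side","top"):
    p,c=cloud(n);c=c.reshape(-1,3); cv2.imwrite(f"pics/{n}6.png",p)
    for k,q in T.items():
        K=near(c,q,.05,.062,.088); Z=near(c,q,.05,.088,.12)
        if len(K)>9: b=circ(K[:,:2],.013)[0]; print(n,k,len(K),"off mm",((b-q)*1000).round(1),"top z",np.percentile(Z[:,2],98).round(4) if len(Z) else "")
E
```

```text
time_s: 46.95
tcp_pos: [0.4737, 0.2618, 0.0625]
eef_rot: [-21.2, 89.9, -5.6]
contact_force: [-0.6, -3.4, 6.7]
gripper_width: 0.0253
time_s: 47.75
tcp_pos: [0.4731, 0.2619, 0.0615]
eef_rot: [-148.5, 90.0, -132.9]
contact_force: [-0.4, 0.7, -0.1]
gripper_width: 0.0835
time_s: 48.25
tcp_pos: [0.4751, 0.2633, 0.1973]
eef_rot: [23.7, 89.5, 39.4]
contact_force: [0.4, 0.1, 0.1]
gripper_width: 0.0878
time_s: 49.05
tcp_pos: [0.5638, 0.0476, 0.1917]
eef_rot: [84.1, 90.0, 99.6]
contact_force: [-0.4, 0.0, -0.5]
gripper_width: 0.0874
side round 166 off mm [0.8 0.7] top z 0.1018
side tri 160 off mm [0.1 1.1] top z 0.1018
side oblong 117 off mm [0.2 0.9] top z 0.1014
side square 122 off mm [-0.4  0.4] top z 0.1014
top round 65 off mm [0.9 0. ] top z 0.1017
top tri 26 off mm [0.1 0.6] top z 0.1017
top oblong 56 off mm [0.1 0.6] top z 0.1019
top square 73 off mm [-0.8  0.1] top z 0.1021
```

View pics/side6.png

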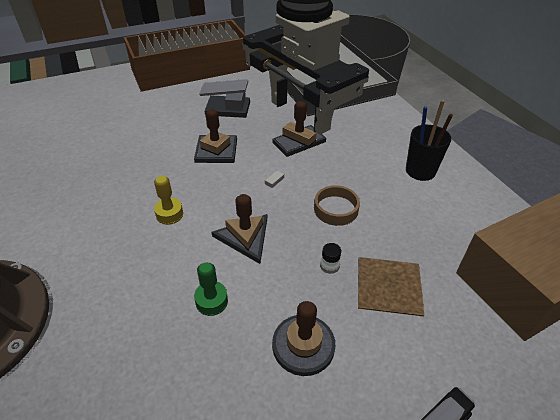

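All four stamps stand upright on the rests that match their feet: square (215,145), oblong (299,135), triangle (244,225) and round (305,340). The mat is empty and the arm is clear at z 0.19 m.

```bash
python3 -c "
from plant import r
print(r.close_job(), r.get_state()['time_s'])"
```

```text
the job is handed in; nothing more can be done
the job is handed in; nothing more can be done
```

All four stamps now stand on the rests that match their feet, the cork mat is empty, and the job is handed in at about 49 s of the 136 s allowed. I made two three-move swaps through the mat: triangle and round first, then square and oblong. Each stamp was set down until it touched before I let go.

My last checks, with both fixed cameras:
- **Centring:** every stamp's knob is within about 1.1 mm of its rest's centre (the limit is 12 mm).
- **Standing:** all knob tops are at 0.101–0.102 m, against the nominal 0.100 m, so the stamps are standing on the felt. The side view showed them upright.
- **Clearance:** the gripper was open, well above the stamps (TCP at 0.19 m) and touching nothing.

No check failed or disagreed. An early fit of the partly covered oblong rest was about 3 mm off, and I measured it again once the rest was empty. I judged upright only from the camera fits and the picture, and handing in reports no verdict.

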